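# Free the push block from the ratchet clamp jig

## Robot

A 6-joint arm with a two-finger parallel gripper is mounted at the origin on the work surface. World frame = base frame: x ahead of the robot, y to its left, z up, the work surface at z = 0. Lengths are in mm, angles in rad, forces in N, time in s.
With the tool pointing down it reaches from about 275 to 775 mm from the base axis. Payload 14.6 kg.
Tool frame: the origin (TCP) lies on the centre line of the jaws, within the pads' length; the fingertips stand 19 mm ahead of it and the grasp point (between the pads) is the TCP; z points along the fingers, y is the direction in which the jaws open and shut (so a half turn about z gives the same grasp; the last joint's range is limited). The gripper opens to 85 mm and grips with 20 to 120 N. Pads are 22 mm wide; open, the fingers measure 114 mm over their backs; the gripper's body (76 mm by 85 mm) begins 54 mm behind the grasp point. The pads swing forward as they close: fully open they stand 13 mm farther back than shut.
Start: joints at [0.954, 0.263, -0.048, 1.259, 0, 1.415], TCP at [233.924, 470.008, 250.278] pointing down, gripper open.
Joint ranges: [-2.65, 2.65], [-0.89, 1.7], [-1.18, 1.37], [-2.13, 2.11], [-1.35, 1.29], [-3.14, 3.14]. Speed limits (rad/s): [1.89, 1.89, 2.57, 2.79, 3.14, 3.14].

## Interface

Orientations are given as a unit quaternion [w, x, y, z].
In Python, from station import r, cams, spotter gives the robot as it stands.
- The arm moves only by the shell command python3 -m crank 'ROWS' [OPENING]. ROWS is JSON, a list of rows, each a list of 4 numbers: the shift along the tool's x, y, z in cm, then the turn about the tool's z in rad. In form: [[dx, dy, dz, yaw], ...]. A call has 1 to 5 rows; each row is the pose to reach, as a shift and turn from the pose commanded when the call began, along the tool's axes at that moment; what a row does not reach only later rows make up. A row lasts 1/8 s, in which the tool goes at most 62.5 mm and 10.7 degrees, less where a joint would pass 70% of its speed; a pose out of reach is approached as far as the arm can. A call with a gripper value outside its range is refused whole. OPENING is the opening, from -1 (shut) to 1 (fully open), set as the call begins (- or left out, the last holds). The fingers move at their own pace and stop on an object; the grip force is fixed at half the most. Time passes only in rows, so rows that repeat a pose let the fingers close. It gives the time, the measured TCP pose, the force and the opening at its end, in the units of the state.
- r.state(): the state, without advancing time (a new reading comes with each control period).
- cams.camera(name): name is "scene" or "top"; returns a dict with "image" (384x512x3 uint8, red, green, blue), "z_map" (384x512 float32, mm along the optical axis (not along the pixel's ray), 0 where there is no reading), "camera_matrix" (3x3 intrinsics, pixels), "view" (4x4, takes a point from world to camera coordinates). Camera axes: x right, y down, z forward; pixel columns grow to the right and rows downward; lengths in mm; the calibration is good to about 2 mm. A picture is of the moment at which its call begins.
- r.finish_job(): hands the job in, once; it reports no verdict.
Trained networks look in a picture, given as the dict that the camera call returned (one of the last four; its "shot" number tells which), for a name from the list of things; names that differ only in an ending like _2 or _b are one class to them, and where a whole thing is asked for, a point or a joint stands for the part that bears it (a point fixed in the world has none). Each returns a list of dicts, best first, with "confidence" (0 to 1); they miss things now and then, are a little off and sometimes report something else, mostly with a low value. They report only what shows in the picture. A call takes as long as a camera call. They do not tell look-alikes from the thing itself.
- spotter.trace(picture, thing): "pixels" (384x512 bool, what is visible of it) and "pixel" ([column, row] in pixels, amid what is visible of it).
The state is a dict: "clock": time; "q": joint angles; "qvel": joint speeds; "joint_efforts": joint torques, N m; "eef_pos": TCP position; "ee_rot": TCP orientation; "force": force on the tool from outside, world axes, zero at the start; "torque": the same for the moment, N m; "finger_gap": opening from 0.0 (shut) to 1.0 (fully open).
Only numpy, scipy, OpenCV 4.12 (cv2) and the standard library are available. Lean on these libraries where they do the work, as an engineer would, in place of code of your own. Each camera call takes 0.05 s, during which the arm holds its last target. There are 200 camera calls.

## Task

The glue on the wooden push block held in the clamp jig has set. Lift the jig's ratchet pawl by its upright grip and keep it up until the sprung clamp bar has slid right back, then take the push block out by its handle rib and set it down, without dropping it, standing flat on its base in the empty wooden tray. Leave the clamp open.

Things in the scene. Friction and masses are not known exactly. Their poses are not given: they have to be found in the camera images.
- push_block: Pale wooden push block clamped in the jig, on its grey 18 mm board. Base 100 (x) x 70 (y) x 18 mm; mid-way an upright handle rib 60 long (x), 22 thick (y), 18 to 73 mm above the underside. Origin: centre of underside, z up. A lip of the moving jaw (top 48 mm above table) hooks 13 mm over its -x end until the bar is back; fixed jaw at +x, top 48 mm. A smaller loose block elsewhere is not it.
- pawl_grip (a point): In the upright wooden grip (26 long x, 14 thick y, from 17 below to 16 mm above this point) on the ratchet pawl's free end, 78 mm above table. x runs along the bar to the push block, z up. Pawl hinge: level, parallel to y, 85 mm behind (-x), 31 below. Swing it up 0.2 to 0.4 rad (15 to 29 mm up, 8 to 19 back; stop 1.0; 1-4 N) and hold: let go, it falls and catches the next tooth.
- clamp_bar (a joint): How far the jig's sprung clamp bar and its jaw have slid back from the push block (towards -x of pawl_grip), in m: 0 clamped, 0.045 fully back. Locked while the pawl is down; with the pawl held up its 6 N spring slides it back within about a second and then keeps it back.
- tray: The empty shallow open plywood tray, fixed to the table: outside 220 (x) x 190 (y) x 30 mm high, walls and floor 7 mm thick, inside 206 x 176 mm. Origin: centre of its underside, on the table; z up.
Not all that is in view belongs to the job. What is shaped like the push_block but pink or red is not meant.

How it is judged (in metres and radians):
On the way, in this order (a step that is already met when the one before it is completed fails the run):
1. the clamp bar has slid back while the push block still sits in the jig (value of joint clamp_bar above 0.038 m and distance of push_block from where it was at the start of the episode below 0.02 m), for 0.2 s.
2. the push block, still held, is lowered to within 15 mm of the tray's floor (horizontal distance between push_block and tray below 0.1 m and z of push_block in the frame of tray below 0.022 m and contact force between the fingers and push_block above 0.3 N), for 0.05 s.
At the end, for the whole second after the job is handed in: The push block stands at rest, upright on its base (within 7 degrees), flat on the tray's floor (underside no more than 5 mm above it) with its centre within 75 mm (tray x) and 60 mm (tray y) of the tray's centre, and the clamp bar is still back (at least 35 mm) (x of push_block in the frame of tray between -0.075 and 0.075 m and y of push_block in the frame of tray between -0.06 and 0.06 m and z of push_block in the frame of tray below 0.012 m and angle between push_block's own z axis and vertical below 0.12 rad and linear speed of push_block below 0.02 m/s and value of joint clamp_bar above 0.035 m); the robot touches nothing.
It fails at once if the push block dragged or forced out while the bar is still clamped (distance of push_block from where it was at the start of the episode above 0.025 m and value of joint clamp_bar below 0.02 m).
It also fails if it takes over 51 s, if anything falls off the work surface, if the arm or the gripper's body presses on something with over 40 N, if the wrist force passes 120 N, or if a joint passes its speed limit or range.

## Working session

There is one attempt and no reset: what is moved stays moved. The work goes in short steps, Python scripts to look and compute and a shell command to move; the robot and the scene stay as the last step left them, time stands still between calls to the robot, and variables do not carry over. Pictures are saved under pics/ and viewed, about 8 in all and at most 12, crops included, and the job is handed in when it is done.

```bash
ls; mkdir -p pics; cat > h.py <<'E'
import numpy as np, cv2
from station import r, cams, spotter
def pts(p,mask):
    v,u=np.nonzero(mask&(p["z_map"]>0)); z=p["z_map"][v,u]; K=p["camera_matrix"]
    c=np.stack([(u-K[0,2])*z/K[0,0],(v-K[1,2])*z/K[1,1],z,np.ones_like(z)])
    return (np.linalg.inv(p["view"])@c)[:3].T
def save(p,n,crop=None,s=1):
    im=p["image"][:,:,::-1]
    if crop: im=im[crop[1]:crop[3],crop[0]:crop[2]]
    cv2.imwrite(f"pics/{n}.png",cv2.resize(im,None,fx=s,fy=s,interpolation=cv2.INTER_CUBIC))
E
python3 - <<'E'
from h import *
a=cams.camera("scene");b=cams.camera("top")
im=np.vstack([a["image"],b["image"]])[:,:,::-1]
cv2.imwrite("pics/a.png",cv2.resize(im,None,fx=.78,fy=.78,interpolation=cv2.INTER_AREA))
np.set_printoptions(precision=1,suppress=True)
for n,p in(("scene",a),("top",b)):
  for t in("push_block","pawl_grip","tray","clamp_bar"):
    for d in spotter.trace(p,t)[:4]:
      P=pts(p,d["pixels"])
      if len(P): print(n,t,round(d["confidence"],2),d["pixel"],len(P),np.median(P,0),np.percentile(P,2,0),np.percentile(P,98,0))
s=r.state();print(s["clock"],s["eef_pos"],s["ee_rot"],s["finger_gap"])
E
```

```text
pics
scene push_block 0.87 [181.4, 224.9] 1070 [ 634.1 -163.3   37.8] [ 582.7 -196.3   22.9] [ 671.1 -134.2   92.3]
scene push_block 0.86 [273.8, 139.8] 966 [ 269.  -238.3   19.2] [ 204.5 -292.9   -0.2] [ 311.2 -203.9   73.8]
scene push_block 0.65 [348.2, 297.2] 8918 [491.9 203.3   7.4] [381.3 105.5   3.5] [601.  294.7  30.9]
scene push_block 0.59 [217.7, 123.3] 771 [ 326.1 -388.2   19. ] [ 284.6 -456.6    2.1] [ 359.4 -352.5   74.6]
scene pawl_grip 0.77 [215.1, 175.1] 277 [ 499.8 -210.9   60.9] [ 431.8 -236.3   51.5] [ 524.9 -200.6   95.2]
scene tray 0.76 [345.6, 298.5] 9048 [492.2 204.1   7.4] [380.7 105.6   3.3] [601.6 295.   30.9]
scene clamp_bar 0.57 [208.1, 203.2] 575 [ 556.  -195.8   45.6] [ 401.3 -242.3   26.8] [ 586.5 -156.3   50.2]
top push_block 0.74 [339.3, 284.7] 1360 [ 261.2 -246.4   19.3] [ 210.4 -287.9   13.4] [ 306.  -213.5   75.8]
top push_block 0.73 [305.3, 118.6] 1172 [ 628.3 -173.    37.3] [ 589.9 -214.5   29.4] [ 676.5 -137.5   93.2]
top push_block 0.68 [414.0, 259.3] 1447 [ 319.2 -402.5   19. ] [ 276.6 -457.6    2.7] [ 356.  -357.7   75.2]
top pawl_grip 0.86 [331.8, 182.9] 316 [ 481.7 -222.3   61.1] [ 425.2 -243.8   53.2] [ 519.5 -205.    95.7]
top tray 0.81 [142.6, 183.4] 8363 [488.  199.4   7.7] [380.8 100.4   1.8] [595.6 291.3  31.9]
top clamp_bar 0.94 [321.0, 147.9] 868 [ 561.1 -204.    45.7] [ 401.5 -250.7   26.8] [ 595.2 -161.6   51.8]
0.5 [233.9 470.  250.2] [-0.   0.2  1.  -0. ] 0.9998396575671545
```

View pics/a.png

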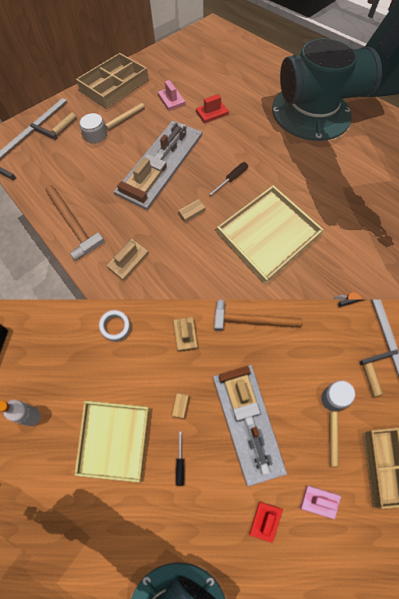

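The top view (lower half) shows the grey jig with a pale block at about (305,118), and a loose pale block at about (238,42). The red and pink look-alikes are at (339,285) and (414,259), and the tray is at (143,183). The block in the jig is the one meant, since it sits on the grey board between jaws and is neither pink nor red. I'll confirm with an enlarged crop and measure the axes.

```bash
python3 - <<'E'
from h import *
np.set_printoptions(precision=1,suppress=True)
a=cams.camera("scene");b=cams.camera("top")
i1=cv2.resize(b["image"][80:240,260:380],None,fx=3.5,fy=3.5,interpolation=cv2.INTER_CUBIC)
i2=cv2.resize(a["image"][145:275,140:265],None,fx=3,fy=3,interpolation=cv2.INTER_CUBIC)
c=np.zeros((560,800,3),np.uint8);c[:560,:420]=i1;c[:390,425:800]=i2
cv2.imwrite("pics/b.png",c[:,:,::-1])
for n,p in(("scene",a),("top",b)):
  P=pts(p,np.ones((384,512),bool))
  def reg(x0,x1,y0,y1,z0,z1):
    return P[(P[:,0]>x0)&(P[:,0]<x1)&(P[:,1]>y0)&(P[:,1]<y1)&(P[:,2]>z0)&(P[:,2]<z1)]
  for nm,R in(("rib",reg(570,690,-230,-120,86,98)),("grip",reg(440,540,-250,-180,86,100)),("board",reg(350,740,-290,-100,14,22))):
    if len(R)<5: print(n,nm,len(R));continue
    m=cv2.minAreaRect(R[:,:2].astype(np.float32)); print(n,nm,len(R),R.mean(0),np.array(m[0]),np.array(m[1]),round(m[2],1))
  T=reg(360,620,80,310,24,40);m=cv2.minAreaRect(T[:,:2].astype(np.float32));print(n,"tray",m)
s=r.state();from scipy.spatial.transform import Rotation as Ro
q=s["ee_rot"];print(Ro.from_quat([q[1],q[2],q[3],q[0]]).as_matrix().round(3))
E
```

```text
scene rib 207 [ 627.9 -173.7   90.3] [ 627.4 -174.7] [60.8 23.6] 16.8
scene grip 58 [ 513.1 -208.2   92.7] [ 512.9 -208.8] [27.4 17.1] 14.2
scene board 2364 [ 532.1 -186.    17.9] [ 540.8 -200.9] [341.4 122.3] 17.5
scene tray ((488.6153869628906, 199.318359375), (190.76316833496094, 222.42916870117188), 84.58638000488281)
top rib 271 [ 625.6 -178.3   90.5] [ 626.2 -178.1] [59.8 22.7] 18.3
top grip 83 [ 510.6 -212.9   92.6] [ 511.3 -213.3] [26. 14.] 18.2
top board 4131 [ 510.  -208.3   18.1] [ 539.7 -204.2] [339.7 120.5] 17.5
top tray ((487.7976989746094, 196.54403686523438), (191.76687622070312, 220.3403778076172), 84.62203216552734)
[[-0.9  0.4  0. ]
 [ 0.4  0.9  0. ]
 [-0.   0.  -1. ]]
```

View pics/b.png

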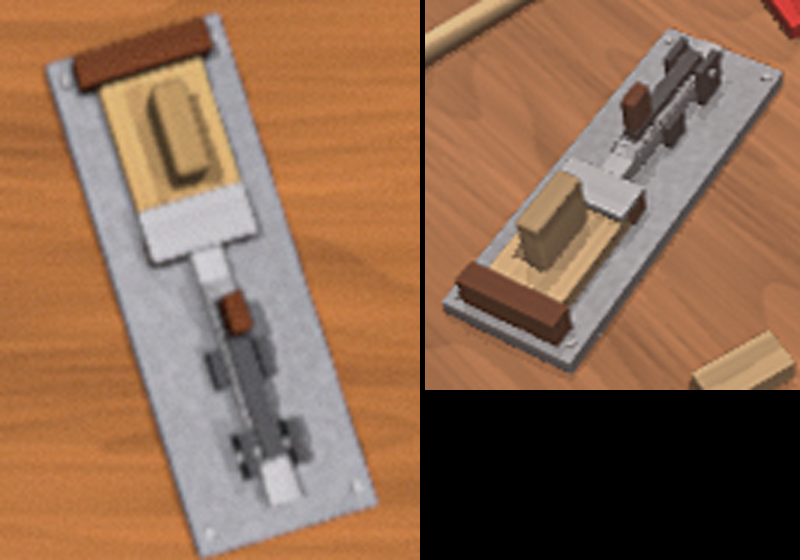

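The crop confirms it: the pale block with its rib is in the jig, between the brown fixed jaw and the grey lip. The brown upright grip is at crop (235,312). The jig's yaw is about 17.5°, the grip is at about (512,-211) with its top at 93, and the rib is at about (627,-176.5) with its top at 91. All of these match the given sizes.

```bash
cat >> h.py <<'E'
from scipy.spatial.transform import Rotation as Ro
def go(x,y,z,yaw=None):
    "shift (cm) and turn (tool) to world target; yaw = world angle of tool y axis (deg, mod 180)"
    s=r.state();q=s["ee_rot"];R=Ro.from_quat([q[1],q[2],q[3],q[0]]).as_matrix()
    d=R.T@(np.array([x,y,z])-s["eef_pos"])/10
    a=np.degrees(np.arctan2(R[1,1],R[0,1])); t=0 if yaw is None else -np.radians((yaw-a+90)%180-90)
    print("rows",d.round(2),"turn",round(t,3),"at",np.round(s["eef_pos"],1),"f",np.round(s["force"],1),"gap",round(s["finger_gap"],3),"t",s["clock"],"yaw",round(a,1))
E
python3 -c "
from h import *
go(512,-211,150,107.5)"
```

```text
rows [-55.24 -48.58  10.03] turn -0.767 at [233.9 470.  250.3] f [-0.3 -0.9 -0.5] gap 1.002 t 0.6 yaw 63.5
```

```bash
python3 -m crank '[[-55.2,-48.6,3,-0.767],[-55.2,-48.6,3,-0.767],[-55.2,-48.6,3,-0.767],[-55.2,-48.6,3,-0.767],[-55.2,-48.6,3,-0.767]]' 1; python3 -c "
from h import *
go(512,-211,150,107.5)"
```

```text
clock: 1.23
eef_pos: [341.8, 209.7, 239.2]
ee_rot: [0.0, -0.155, 0.988, 0.0]
force: [1.1, -0.4, -0.1]
finger_gap: 0.998
rows [ -3.34 -45.27   8.92] turn 0.005 at [341.8 209.7 239.2] f [ 1.1 -0.4 -0.1] gap 0.998 t 1.225 yaw 107.8
```

```bash
python3 -m crank '[[-3.3,-45.2,8,0],[-3.3,-45.2,8,0],[-3.3,-45.2,8,0],[-3.3,-45.2,8,0],[-3.3,-45.2,8,0]]'; python3 -c "
from h import *
go(512,-211,150,107.5)"
```

```text
clock: 1.85
eef_pos: [455.4, -77.2, 184.7]
ee_rot: [0.0, -0.152, 0.988, -0.0]
force: [0.9, 0.9, 0.0]
finger_gap: 1.004
rows [ -1.38 -14.46   3.47] turn -0.001 at [455.4 -77.2 184.7] f [0.9 0.9 0. ] gap 1.004 t 1.85 yaw 107.5
```

```bash
python3 -m crank '[[-1.4,-14.5,3.5,0],[-1.4,-14.5,3.5,0],[-1.4,-14.5,3.5,0],[-1.4,-14.5,3.5,0],[-1.4,-14.5,3.5,0]]'; python3 - <<'E'
from h import *
go(512,-211,84,107.5)
a=cams.camera("scene");b=cams.camera("top")
i1=cv2.resize(b["image"][120:240,260:390],(520,480),interpolation=cv2.INTER_CUBIC)
i2=cv2.resize(a["image"][110:230,150:220],(280,480),interpolation=cv2.INTER_CUBIC)
cv2.imwrite("pics/c.png",np.hstack([i1,i2])[:,:,::-1])
E
```

```text
clock: 2.48
eef_pos: [511.5, -207.9, 150.1]
ee_rot: [-0.0, -0.152, 0.988, 0.0]
force: [0.3, -0.3, 0.9]
finger_gap: 1.005
rows [ 0.05 -0.31  6.61] turn 0.0 at [ 511.5 -207.9  150.1] f [ 0.3 -0.3  0.9] gap 1.005 t 2.475 yaw 107.5
```

View pics/c.png

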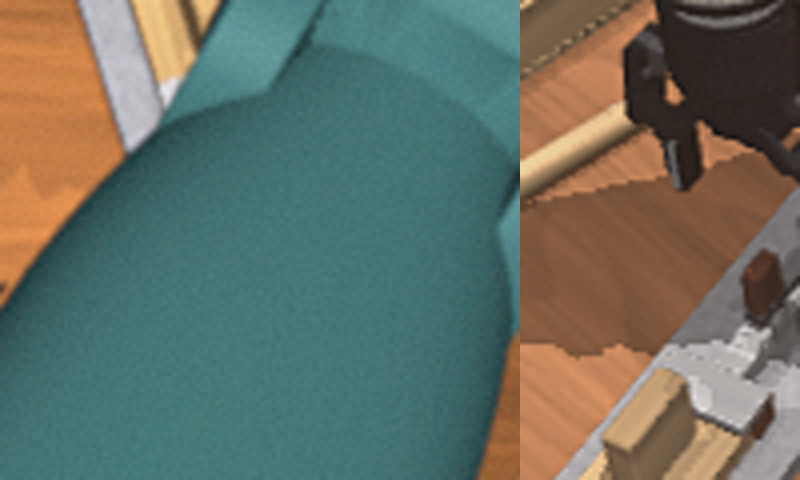

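The overhead camera is blocked by the arm. The scene view shows the open gripper straddling the grip line at crop (765,285). Descending.

```bash
python3 -m crank '[[0,0,4,0],[0,0,6.6,0],[0,0,6.6,0],[0,0,6.6,0]]'; python3 -c "
from h import *
go(512,-211,84,107.5)"
```

```text
clock: 3.08
eef_pos: [512.4, -208.8, 85.1]
ee_rot: [0.001, -0.152, 0.988, -0.0]
force: [-0.0, -0.2, 0.4]
finger_gap: 1.002
rows [ 0.1  -0.2   0.11] turn 0.0 at [ 512.4 -208.8   85.1] f [-0.  -0.2  0.4] gap 1.002 t 3.075 yaw 107.5
```

```bash
python3 -m crank '[[0.1,-0.2,0.1,0],[0.1,-0.2,0.1,0]]'; python3 -m crank '[[0,0,0,0],[0,0,0,0],[0,0,0,0],[0,0,0,0],[0,0,0,0]]' -1;python3 -c "
from h import *
go(512,-211,84,107.5)"
```

```text
clock: 3.32
eef_pos: [511.8, -211.5, 83.5]
ee_rot: [0.0, -0.152, 0.988, -0.0]
force: [-0.2, -0.2, -1.2]
finger_gap: 1.005
clock: 3.95
eef_pos: [511.7, -211.6, 82.9]
ee_rot: [0.0, -0.152, 0.988, -0.0]
force: [0.1, -4.0, 0.6]
finger_gap: 0.155
rows [-0.05  0.05 -0.11] turn -0.0 at [ 511.7 -211.6   82.9] f [ 0.1 -4.   0.6] gap 0.155 t 3.95 yaw 107.5
```

Gripped; the gap is about 13 mm, which matches the 14 mm grip. Lifting along the hinge arc (tool +x points back) and holding.

```bash
python3 -m crank '[[0.15,0,-0.4,0],[0.35,0,-0.8,0],[0.8,0,-1.6,0],[1.1,0,-2.1,0],[1.3,0,-2.4,0]]'; python3 -m crank '[[0,0,0,0],[0,0,0,0],[0,0,0,0],[0,0,0,0],[0,0,0,0]]';python3 -m crank '[[0,0,0,0],[0,0,0,0],[0,0,0,0],[0,0,0,0],[0,0,0,0]]';python3 - <<'E'
from h import *
go(512,-211,84,107.5)
a=cams.camera("scene");save(a,"d",(140,110,265,275),3.5)
E
```

```text
clock: 4.58
eef_pos: [498.5, -215.7, 106.3]
ee_rot: [-0.001, -0.152, 0.988, -0.0]
force: [-1.3, -8.5, -12.9]
finger_gap: 0.153
clock: 5.2
eef_pos: [498.6, -215.7, 106.3]
ee_rot: [-0.001, -0.152, 0.988, -0.0]
force: [-0.9, -8.1, -8.9]
finger_gap: 0.149
clock: 5.82
eef_pos: [498.6, -215.7, 106.2]
ee_rot: [-0.001, -0.152, 0.988, -0.0]
force: [-0.8, -8.6, -8.9]
finger_gap: 0.15
rows [-1.42  0.05  2.22] turn -0.001 at [ 498.6 -215.7  106.2] f [-0.8 -8.6 -8.9] gap 0.15 t 5.825 yaw 107.5
```

View pics/d.png

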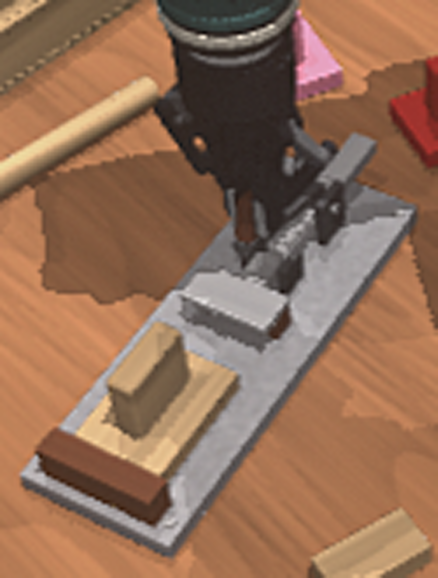

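The bar has slid back: the jaw at (235,305) stands clear of the block's end at (235,380), and the bar sticks out behind at (350,160). The block hasn't moved. Releasing and rising.

```bash
python3 -m crank '[[0,0,0,0],[0,0,0,0],[0,0,0,0],[0,0,-3,0],[0,0,-6,0]]' 1; python3 -m crank '[[0,0,-1,0]]'; python3 - <<'E'
from h import *
np.set_printoptions(precision=1,suppress=True)
a=cams.camera("scene")
P=pts(a,np.ones((384,512),bool))
m=(P[:,0]>570)&(P[:,0]<690)&(P[:,1]>-230)&(P[:,1]<-120)&(P[:,2]>86)&(P[:,2]<98)
print(m.sum(),cv2.minAreaRect(P[m][:,:2].astype(np.float32)))
go(627,-176.5,150,107.5)
E
```

```text
clock: 6.5
eef_pos: [499.0, -214.9, 167.5]
ee_rot: [-0.0, -0.152, 0.988, 0.0]
force: [-0.2, 0.8, -0.0]
finger_gap: 1.001
clock: 6.62
eef_pos: [499.7, -215.4, 178.2]
ee_rot: [0.001, -0.152, 0.988, -0.001]
force: [0.2, 1.2, -0.1]
finger_gap: 1.002
212 ((627.8062744140625, -174.26605224609375), (59.25504684448242, 22.840166091918945), 16.465576171875)
rows [-13.3  -0.1   2.9] turn -0.0 at [ 499.7 -215.4  178.5] f [-0.9 -1.4  1.8] gap 0.999 t 6.675 yaw 107.5
```

```bash
python3 -m crank '[[-13.3,0,2.5,0],[-13.3,0,2.5,0],[-13.3,0,2.5,0],[-13.3,0,2.5,0]]'; python3 -m crank '[[0,0,3,0],[0,0,6,0],[0,0,6,0],[0,0,6,0]]'; python3 - <<'E'
from h import *
go(627,-176.5,71,107.5)
a=cams.camera("scene");save(a,"e",(120,110,265,275),3.3)
E
```

```text
clock: 7.18
eef_pos: [625.7, -174.8, 150.4]
ee_rot: [-0.001, -0.152, 0.988, 0.0]
force: [-0.8, 0.0, 1.4]
finger_gap: 0.998
clock: 7.68
eef_pos: [625.8, -175.7, 93.2]
ee_rot: [0.001, -0.152, 0.988, -0.0]
force: [-0.6, -0.8, 0.8]
finger_gap: 0.998
rows [-0.09 -0.11  2.22] turn -0.001 at [ 625.8 -175.7   93.2] f [-0.6 -0.8  0.8] gap 0.998 t 7.675 yaw 107.4
```

View pics/e.png

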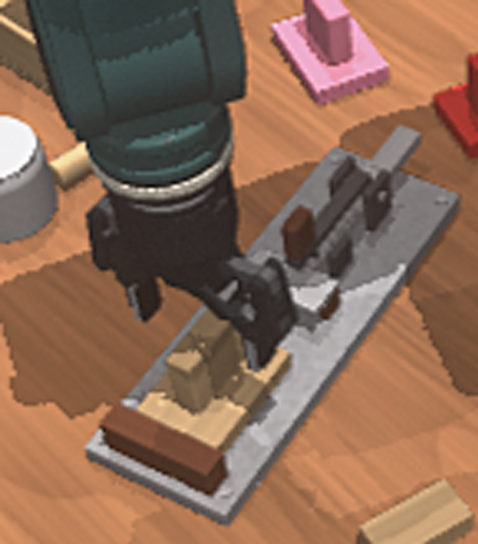

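The fingers straddle the rib (crop (205,360)), the pawl is back down and the bar is still back. Lowering and gripping.

```bash
python3 -m crank '[[0,0,1.2,0],[0,0,2.1,0],[0,0,2.1,0],[0,0,2.1,0]]'; python3 -m crank '[[0,0,0,0],[0,0,0,0],[0,0,0,0],[0,0,0,0],[0,0,0,0]]' -1; python3 -m crank '[[0,0,-1,0],[0,0,-2.5,0],[0,0,-5,0],[0,0,-8,0],[0,0,-8,0]]'; python3 -c "
from h import *
go(488,198,150,84.6+90)
go(488,198,150,84.6)"
```

```text
clock: 8.22
eef_pos: [626.0, -175.2, 70.8]
ee_rot: [-0.0, -0.152, 0.988, -0.0]
force: [1.1, 0.5, 0.2]
finger_gap: 0.995
clock: 8.85
eef_pos: [626.2, -175.3, 71.1]
ee_rot: [0.0, -0.152, 0.988, -0.0]
force: [-0.8, -0.2, 4.8]
finger_gap: 0.25
clock: 9.48
eef_pos: [627.1, -175.6, 153.7]
ee_rot: [0.002, -0.152, 0.988, -0.001]
force: [-0.2, -0.5, -3.1]
finger_gap: 0.249
rows [ 2.04 39.82  0.25] turn -1.171 at [ 627.1 -175.6  153.7] f [-0.2 -0.5 -3.1] gap 0.249 t 9.475 yaw 107.5
rows [ 2.04 39.82  0.25] turn 0.399 at [ 627.1 -175.6  153.7] f [-0.2 -0.5 -3.1] gap 0.249 t 9.475 yaw 107.5
```

```bash
python3 -m crank '[[0.2,4,0,0.1],[0.6,9,0,0.2],[2,39.8,0,0.4],[2,39.8,0,0.4],[2,39.8,0,0.4]]'; python3 -m crank '[[1.5,18,0,0],[1.5,20,0,0],[1.5,20,0,0]]' ; python3 -c "
from h import *
go(488,198,150,84.6)"
```

```text
clock: 10.1
eef_pos: [527.7, 86.2, 150.4]
ee_rot: [-0.0, 0.048, 0.999, 0.0]
force: [0.5, 1.2, -1.1]
finger_gap: 0.248
clock: 10.48
eef_pos: [532.1, 274.0, 150.4]
ee_rot: [-0.0, 0.047, 0.999, -0.0]
force: [1.6, -0.7, -1.9]
finger_gap: 0.247
rows [ 3.67 -7.99  0.04] turn -0.001 at [532.1 274.  150.4] f [ 1.6 -0.7 -1.9] gap 0.247 t 10.475 yaw 84.6
```

```bash
python3 -m crank '[[2,-4,0,0],[3.7,-8,0,0],[3.7,-8,0,0],[3.7,-8,0,0],[3.7,-8,0,0]]'; python3 - <<'E'
from h import *
go(488,198,60,84.6)
np.set_printoptions(precision=1,suppress=True)
a=cams.camera("scene");save(a,"f",(200,130,470,384),2.2)
E
```

```text
clock: 11.1
eef_pos: [488.7, 196.3, 150.6]
ee_rot: [0.0, 0.047, 0.999, 0.0]
force: [0.1, -0.2, -2.2]
finger_gap: 0.252
rows [0.08 0.16 9.06] turn -0.0 at [488.7 196.3 150.6] f [ 0.1 -0.2 -2.2] gap 0.252 t 11.1 yaw 84.6
```

View pics/f.png

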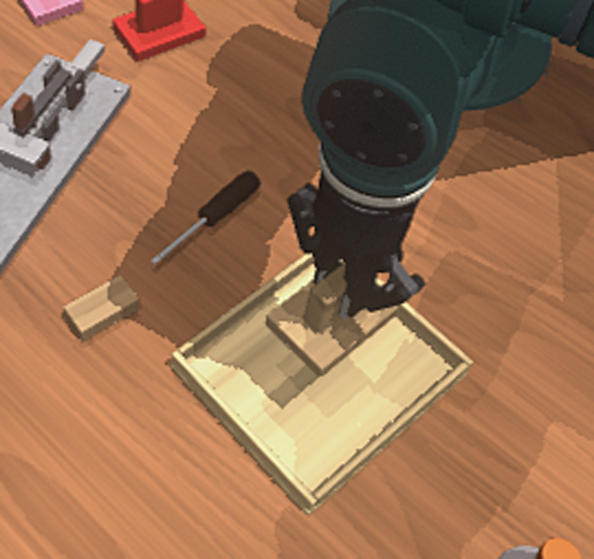

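The block hangs level over the tray (crop (325,330)), raised about 100 mm, and the bar in the jig is still back. Lowering gently.

```bash
python3 -m crank '[[0,0,3,0],[0,0,6,0],[0,0,7.5,0],[0,0,8,0],[0,0,8.4,0]]'; python3 -m crank '[[0,0,0.2,0],[0,0,0.4,0],[0,0,0.4,0],[0,0,0.4,0]]';python3 -c "
from h import *
go(488,198,60,84.6)"
```

```text
clock: 11.78
eef_pos: [488.6, 196.2, 66.9]
ee_rot: [0.0, 0.047, 0.999, 0.0]
force: [0.0, 0.6, -1.2]
finger_gap: 0.249
clock: 12.28
eef_pos: [488.3, 195.9, 63.0]
ee_rot: [0.0, 0.047, 0.999, 0.0]
force: [-0.1, -0.5, -1.2]
finger_gap: 0.25
rows [0.05 0.21 0.3 ] turn -0.001 at [488.3 195.9  63. ] f [-0.1 -0.5 -1.2] gap 0.25 t 12.275 yaw 84.6
```

```bash
python3 -m crank '[[0,0,0.1,0],[0,0,0.2,0],[0,0,0.2,0]]'; python3 -m crank '[[0,0,0.1,0],[0,0,0.1,0]]'; python3 -m crank '[[0,0,0.1,0],[0,0,0.1,0]]'
```

```text
clock: 12.65
eef_pos: [488.2, 195.9, 60.7]
ee_rot: [-0.0, 0.047, 0.999, -0.0]
force: [-0.3, -1.2, -1.6]
finger_gap: 0.252
clock: 12.9
eef_pos: [488.3, 195.9, 60.0]
ee_rot: [0.0, 0.047, 0.999, 0.0]
force: [-2.0, -0.5, 4.5]
finger_gap: 0.25
clock: 13.15
eef_pos: [488.3, 195.9, 60.0]
ee_rot: [0.001, 0.047, 0.999, 0.0]
force: [-7.2, -3.0, 23.5]
finger_gap: 0.252
```

Contact at z = 60.0, as predicted. Releasing and withdrawing.

```bash
python3 -m crank '[[0,0,-0.1,0],[0,0,-0.1,0],[0,0,-0.1,0],[0,0,-0.1,0],[0,0,-0.1,0]]' 1; python3 -m crank '[[0,0,-2,0],[0,0,-5,0],[0,0,-10,0],[0,0,-15,0],[0,0,-18,0]]'; python3 -m crank '[[0,0,0,0],[0,0,0,0],[0,0,0,0]]'; python3 - <<'E'
from h import *
np.set_printoptions(precision=1,suppress=True)
go(488,198,240,84.6)
a=cams.camera("scene");save(a,"g",(120,130,470,384),2.2)
P=pts(a,np.ones((384,512),bool))
for z0,z1 in((74,90),(22,29)):
  m=(P[:,0]>400)&(P[:,0]<570)&(P[:,1]>130)&(P[:,1]<265)&(P[:,2]>z0)&(P[:,2]<z1)
  print(m.sum(),P[m].mean(0),cv2.minAreaRect(P[m][:,:2].astype(np.float32)))
E
```

```text
clock: 13.78
eef_pos: [488.2, 195.9, 59.7]
ee_rot: [-0.0, 0.047, 0.999, -0.0]
force: [0.2, -0.3, -0.4]
finger_gap: 1.002
clock: 14.4
eef_pos: [488.6, 196.0, 242.2]
ee_rot: [0.001, 0.047, 0.999, 0.0]
force: [-0.2, -0.4, -0.1]
finger_gap: 1.004
clock: 14.78
eef_pos: [487.8, 195.8, 238.7]
ee_rot: [-0.001, 0.047, 0.999, -0.0]
force: [-1.0, -0.4, -0.2]
finger_gap: 0.998
rows [-0.   0.2 -0.1] turn -0.001 at [487.8 195.8 238.7] f [-1.  -0.4 -0.2] gap 0.998 t 14.775 yaw 84.6
281 [491.  198.   79.1] ((490.5108337402344, 196.90072631835938), (22.118995666503906, 60.060508728027344), 84.65131378173828)
877 [498.4 202.1  24.9] ((489.5382995605469, 197.56585693359375), (70.90113067626953, 101.60442352294922), 84.750244140625)
```

View pics/g.png

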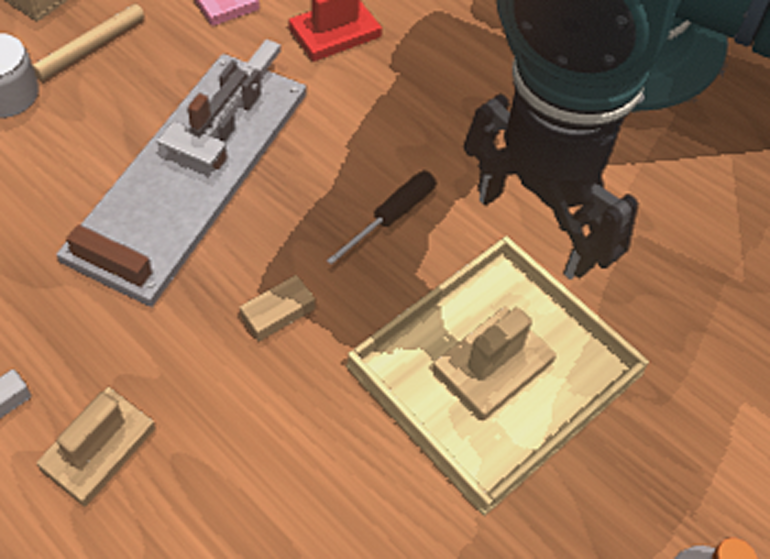

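The block stands flat at the centre of the tray (crop (495,360)), the jig is empty with the bar back, and the gripper is clear. Handing in.

```bash
python3 -c "
from h import *
print(r.finish_job())"
```

```text
the job is handed in; nothing more can be done
None
```

I freed the push block from the jig, set it down in the tray, and handed the job in at about 15 s of the 51 s allowed. The hand-in reports no verdict.

- **Clamp:** I gripped the pawl, lifted it about 23 mm along its hinge arc and held it for over a second. The picture then showed the bar slid back. I let the pawl down, and the bar was still back in the last picture. I judged the bar's position from pictures only, not by measuring its travel.
- **Block:** I took it out by its rib and lowered it while still gripping until it touched the tray floor. Contact came at a tool height of 60 mm, the height I had predicted. I then released it and moved clear.
- **Last checks:** The block's centre is within about 2 mm of the tray's centre and it is aligned with the tray. The top of its base is at about 25 mm and the top of its rib at about 79–80 mm, which fits it standing flat on the 7 mm floor. The gripper was about 180 mm above where it let go, reading about 1 N or less.
- **Disagreements:** The two cameras differed by 2–5 mm on the starting positions, so I used averages. One carry move overshot the tray by about 80 mm while high up, and I corrected it before lowering. The set-down pressed with about 24 N at most.

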